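# Swap the bottle at the back of the spice caddy

### The job

The small brown dropper bottle at the back of the wooden caddy is wanted for baking: first clear the white spray can and the black-capped jar in front of it onto the light chopping board, then stand the dropper in the middle of the round cork coaster. Next stand the red-capped jar on the now empty black back pad of the caddy, and only then put the spray can and the black-capped jar back where each one stood. Keep everything upright and leave the other things on the worktop alone.

Things in the scene. Friction and masses are not known exactly. Their poses are not given: they have to be found in the camera images.
- spray_can: white spray can with a red cap, round, body 53 mm across up to 146 mm, cap 42 mm across from there to the top at 184 mm; loose, 0.15 to 0.3 kg. Origin at the centre of its underside, z up. Starts on one of the two front pads of the caddy
- black_jar: glass spice jar with a black cap (a green disc on its top face), round, 105 mm tall, body 42 mm across, cap 44 mm across from 85 mm up; loose, about 0.11 kg. Origin at the centre of its underside, z up. Starts on the other front pad of the caddy
- dropper: small brown dropper bottle, round, body 33 mm across up to 70 mm, neck 24 mm across up to 77 mm, then a rubber bulb 13 mm across up to the top at 102 mm; loose, 0.07 kg. Origin at the centre of its underside, z up. Starts on the back pad of the caddy
- red_jar: glass spice jar with a red cap, round, 106 mm tall, body 42 mm across, cap 45 mm across from 85 mm up; loose, about 0.11 kg. Origin at the centre of its underside, z up. Starts alone on the worktop near its front edge
- caddy: square open wooden tray that does not move, 160 x 160 mm outside, floor 12 mm above the worktop, rim 8 mm thick and 30 mm above the worktop. Origin at the centre of its underside; its x axis points from the front to the back of the tray. Three round black pads, flush with the floor: two front pads at x = -27 mm, y = +34 and -34 mm, and the back pad at x = +30 mm, y = 0
- board: light wooden chopping board that does not move, 200 mm along its x by 150 mm along its y, 14 mm thick. Origin at the centre of its underside. The side area for the spray can and the black-capped jar: their centres belong inside the thin dark line near its edge (180 x 132 mm)
- coaster: round cork coaster with a dark dot in its middle, 100 mm across, 6 mm thick, does not move. Origin at the centre of its underside
- lime: green lime, 53 x 46 x 48 mm, loose bystander on the worktop near its front edge. Origin at the centre of its underside
- jar_beans: tall glass jar of beans, 91 mm across, 181 mm tall, loose bystander at the back. Origin at the centre of its underside
- snack_tub: yellow plastic tub with a blue lid, 94 mm across, 96 mm tall, loose bystander at the back. Origin at the centre of its underside

How it is judged:
On the way, in this order (a step that is already met when the one before it is completed fails the run):
1. spray can and black-capped jar stand released on the chopping board, the dropper still in its place (x of spray_can in the frame of board between -0.09 and 0.09 m and y of spray_can in the frame of board between -0.065 and 0.065 m and z of spray_can in the frame of board between 0.008 and 0.02 m and angle between each of spray_can, black_jar's own z axis and vertical below 0.15 rad and contact force between the fingers and spray_can below 0.3 N and linear speed of each of spray_can, black_jar below 0.03 m/s and x of black_jar in the frame of board between -0.09 and 0.09 m and y of black_jar in the frame of board between -0.065 and 0.065 m and z of black_jar in the frame of board between 0.008 and 0.02 m and contact force between the fingers and black_jar below 0.3 N and distance of dropper from where it was at the start of the episode below 0.015 m), for 0.2 s.
2. dropper stands released in the middle of the coaster (within 15 mm), the two cleared things still on the board (horizontal distance between dropper and coaster below 0.015 m and z of dropper in the frame of coaster between 0.002 and 0.012 m and angle between each of dropper, spray_can, black_jar's own z axis and vertical below 0.15 rad and contact force between the fingers and dropper below 0.3 N and linear speed of each of dropper, spray_can, black_jar below 0.03 m/s and x of spray_can in the frame of board between -0.09 and 0.09 m and y of spray_can in the frame of board between -0.065 and 0.065 m and z of spray_can in the frame of board between 0.008 and 0.02 m and contact force between the fingers and spray_can below 0.3 N and x of black_jar in the frame of board between -0.09 and 0.09 m and y of black_jar in the frame of board between -0.065 and 0.065 m and z of black_jar in the frame of board between 0.008 and 0.02 m and contact force between the fingers and black_jar below 0.3 N), for 0.2 s.
3. red-capped jar stands released on the back pad of the caddy (within 12 mm each way), the two cleared things still on the board (all of step 2 and x of red_jar in the frame of caddy between 0.018 and 0.042 m and y of red_jar in the frame of caddy between -0.012 and 0.012 m and z of red_jar in the frame of caddy between 0.007 and 0.018 m and angle between red_jar's own z axis and vertical below 0.15 rad and contact force between the fingers and red_jar below 0.3 N and linear speed of red_jar below 0.03 m/s), for 0.2 s.
At the end, for the whole second after the job is handed in: The dropper stands upright within 15 mm of the middle of the coaster, the red-capped jar upright within 12 mm each way of the middle of the caddy's back pad, the spray can and the black-capped jar each upright within 15 mm of where it stood at the start; all released and at rest (horizontal distance between dropper and coaster below 0.015 m and z of dropper in the frame of coaster between 0.002 and 0.012 m and angle between each of dropper, red_jar, spray_can, black_jar's own z axis and vertical below 0.15 rad and contact force between the fingers and dropper below 0.3 N and linear speed of each of dropper, red_jar, spray_can, black_jar below 0.03 m/s and x of red_jar in the frame of caddy between 0.018 and 0.042 m and y of red_jar in the frame of caddy between -0.012 and 0.012 m and z of red_jar in the frame of caddy between 0.007 and 0.018 m and contact force between the fingers and red_jar below 0.3 N and distance of each of spray_can, black_jar from where it was at the start of the episode below 0.015 m and contact force between the fingers and spray_can below 0.3 N and contact force between the fingers and black_jar below 0.3 N); the robot touches nothing.
It fails at once if a jar, the can or the dropper is tipped over (angle between any of spray_can, black_jar, dropper, red_jar's own z axis and vertical above 0.6 rad).
It fails at once if the lime, the bean jar or the tub is shifted by more than 30 mm (distance of any of lime, jar_beans, snack_tub from where it was at the start of the episode above 0.03 m).
It also fails if it takes over 147 s, if anything falls off the work surface, if the arm or the gripper's body presses on something with over 40 N, if the wrist force passes 120 N, or if a joint passes its speed limit or range.

### The arm

A 6-joint arm with a two-finger parallel gripper is mounted at the origin on a cart in front of the work surface, level with it; the furniture and walls round the work are solid. World frame = base frame: x ahead of the robot, y to its left, z up, the work surface at z = 0. Lengths are in m, angles in rad, forces in N, time in s.
With the tool pointing down it reaches from about 0.275 to 0.875 m from the base axis. Payload 12.5 kg.
Tool frame: the origin (TCP) lies on the centre line of the jaws, within the pads' length; the fingertips stand 14 mm ahead of it and the grasp point (between the pads) lies 5 mm behind it; z points along the fingers, y is the line along which they close (so a half turn about z gives the same grasp; the last joint's range is limited). The gripper opens to 85 mm and grips with 20 to 120 N. Pads are 22 mm wide; open, the fingers measure 114 mm over their backs; the gripper's body (76 mm by 85 mm) begins 54 mm behind the grasp point. The pads swing forward as they close: fully open they stand 13 mm farther back than shut.
Start: joints at [-1.259, 0.351, 1.652, -0, 1.139, -0.085], TCP at [0.213, -0.507, 0.245] pointing down, gripper open.
Joint ranges: [-2.75, 2.75], [-0.79, 2.1], [0.01, 2.65], [-1.57, 4.71], [0.07, 3.14], [-2.87, 2.87]. Speed limits (rad/s): [2.22, 2.22, 2.79, 3.14, 3.14, 3.14].

### API

Orientations are given as a unit quaternion [x, y, z, w].
In Python, from cell import env gives the robot as it stands.
- The arm moves only by the tool servo_tool, never from a script. Its argument "increments" is one flat list of numbers, 4 for each row, row after row: the shift along the tool's x, y, z in units of 50 mm (1.0 is 50 mm), then the turn about the tool's z in units of 6 degrees (1.0 is 6 degrees). A call has 1 to 12 rows; each row is the pose to reach, as a shift and turn from the pose commanded when the call began, along the tool's axes at that moment; what a row does not reach only later rows make up. A row lasts 1/10 s, in which the tool goes at most 50 mm and 8.59 degrees, less where a joint would pass 70% of its speed; a pose out of reach is approached as far as the arm can. A call with a gripper value outside its range is refused whole. "fingers" is the opening, from 0 (shut) to 1 (fully open), set as the call begins (left out, the last holds). The fingers move at their own pace and stop on an object; "force" is the grip in N (left out, the last holds). Time passes only in rows, so rows that repeat a pose let the fingers close. It gives the time, the measured TCP pose, the force, the opening and the grip force at its end, in the units of the state.
- env.read_state(): the state, without advancing time (a new reading comes with each control period).
- env.grab_frame(name): name is "scene" or "top" or "wrist"; returns the picture (384x512x3 uint8, blue, green, red); there is no depth.
- env.get_calibration(name): a dict with "camera_matrix" (3x3 intrinsics, pixels), "k1" (the pictures are not rectified: a ray, as slopes to the right and down, at radius r is drawn at 1 + k1 r^2 times it, then the intrinsics apply), "xyz" and "rotation" of the camera in the world; the wrist camera has in their place "T_tool_cam" (4x4, takes a point from camera to tool coordinates, whose origin is the TCP and whose axes are the flange's). Camera axes: x right, y down, z forward; pixel columns grow to the right and rows downward; lengths in m; the calibration is good to about 2 mm. A picture is of the moment at which its call begins: read the wrist's pose just before it. get_calibration takes no time and is no camera call.
- env.job_done(): hands the job in; it is judged then, once.
The state is a dict: "time": time; "joints": joint angles; "joint_vel": joint speeds; "joint_efforts": joint torques, N m; "eef_pos": TCP position; "orientation": TCP orientation; "wrist_force": force on the tool from outside, world axes, zero at the start; "ft_torque": the same for the moment, N m; "gripper_width": finger opening in m; "gripper_force": force on a finger pad.
Only numpy, scipy, OpenCV 4.12 (cv2) and the standard library are available. Lean on these libraries where they do the work, as an engineer would, in place of code of your own. Each camera call takes 0.05 s, during which the arm holds its last target. There are 200 camera calls.

## Working session

There is one attempt and no reset: what is moved stays moved. The work goes in short steps, Python scripts to look and compute and a tool call to move; the robot and the scene stay as the last step left them, time stands still between calls to the robot, and variables do not carry over. Pictures are saved under pics/ and viewed, at most 14 in all, crops included, and the job is handed in when it is done.

Besides the shell and the picture viewer there is one more tool, called by a JSON object that holds its "op" and its "data", one argument or row to a line. servo_tool: Moves the arm, as the interface text tells. Its arguments: {"type":"object","properties":{"increments":{"type":"array","items":{"type":"number"}},"fingers":{"type":"number"},"force":{"type":"number"}},"required":["increments"]}

```bash
mkdir -p pics; ls
python3 - <<'E'
from cell import env
import cv2,numpy as np
s=env.read_state();print({k:np.round(v,3).tolist() for k,v in s.items()})
for n in("scene","top","wrist"):
    cv2.imwrite(f"pics/{n}0.png",env.grab_frame(n))
    print(n,env.get_calibration(n))
E
```

```text
pics
{'time': 0.0, 'joints': [-1.259, 0.351, 1.652, -0.0, 1.139, -0.085], 'joint_vel': [0.002, 0.001, -0.001, 0.001, 0.002, 0.001], 'joint_efforts': [0.002, -50.61, -29.14, 0.0, 0.005, -0.0], 'eef_pos': [0.212, -0.507, 0.245], 'orientation': [0.98, 0.197, -0.0, -0.001], 'wrist_force': [-0.501, 0.227, -0.377], 'ft_torque': [0.045, -0.023, 0.072], 'gripper_force': 0.0, 'gripper_width': 0.085}
scene {'camera_matrix': array([[378.39942731,   0.        , 259.25109861],
       [  0.        , 378.39942731, 191.0256461 ],
       [  0.        ,   0.        ,   1.        ]]), 'k1': -0.06350317405686554, 'xyz': array([0.08033102, 0.73966081, 0.75884693]), 'rotation': array([-0.26642386,  0.86535948, -0.40902655,  0.11343974])}
top {'camera_matrix': array([[370.93361331,   0.        , 253.36379039],
       [  0.        , 370.93361331, 187.46586918],
       [  0.        ,   0.        ,   1.        ]]), 'k1': 0.007607018695006518, 'xyz': array([ 0.30567565, -0.09162505,  0.91469414]), 'rotation': array([ 0.83627034, -0.5319872 ,  0.06922804, -0.11335347])}
wrist {'camera_matrix': array([[326.96284276,   0.        , 256.92240901],
       [  0.        , 326.96284276, 187.61119234],
       [  0.        ,   0.        ,   1.        ]]), 'k1': -0.0028625968309653874, 'T_tool_cam': array([[-8.15098422e-04, -9.59673549e-01, -2.81115662e-01,
         7.05786268e-02],
       [ 9.99999557e-01, -6.49809898e-04, -6.81188266e-04,
        -5.30555794e-04],
       [ 4.71046621e-04, -2.81116092e-01,  9.59673653e-01,
        -1.28731620e-01],
       [ 0.00000000e+00,  0.00000000e+00,  0.00000000e+00,
         1.00000000e+00]])}
```

View pics/top0.png

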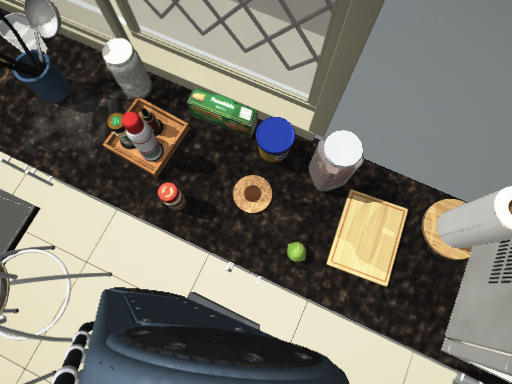

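View pics/scene0.png

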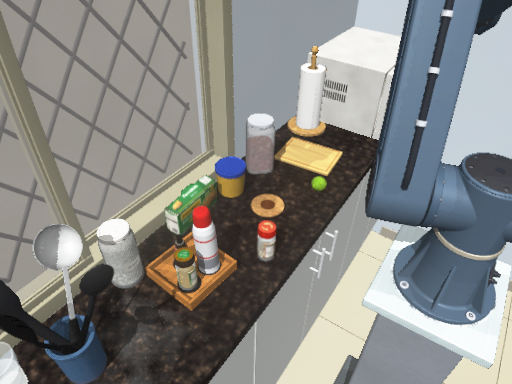

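The top view shows the caddy near (147,137) with the can cap at (132,119), the green disc at (115,121), the dropper at about (148,117), the red jar at (168,190), the coaster at (252,194), the lime at (297,252) and the board at (368,238). I'll crop it for detail and build the helpers.

```bash
cat > h.py <<'E'
import cv2,numpy as np
from scipy.spatial.transform import Rotation as R
from cell import env
def cam(name,st=None):
    c=env.get_calibration(name)
    if name=="wrist":
        T=c["T_tool_cam"];Rt=R.from_quat(st["orientation"]).as_matrix()
        return c,Rt@T[:3,:3],np.array(st["eef_pos"])+Rt@T[:3,3]
    return c,R.from_quat(c["rotation"]).as_matrix(),c["xyz"]
def ray(name,uv,st=None):
    c,Rm,o=cam(name,st);K=c["camera_matrix"]
    d=(np.atleast_2d(uv)-K[:2,2])/K[0,0]
    s=d.copy()
    for _ in range(20): s=d/(1+c["k1"]*(s**2).sum(1,keepdims=True))
    return o,np.c_[s,np.ones(len(s))]@Rm.T
def onplane(name,uv,z,st=None):
    o,d=ray(name,uv,st);return o+d*((z-o[2])/d[:,2])[:,None]
def project(name,P,st=None):
    c,Rm,o=cam(name,st);K=c["camera_matrix"]
    p=(np.atleast_2d(P)-o)@Rm;s=p[:,:2]/p[:,2:]
    return s*(1+c["k1"]*(s**2).sum(1,keepdims=True))*K[0,0]+K[:2,2]
def blob(img,lo,hi,box):
    x0,y0,x1,y1=box;hsv=cv2.cvtColor(img[y0:y1,x0:x1],cv2.COLOR_BGR2HSV)
    m=cv2.inRange(hsv,lo,hi) if lo[0]<=hi[0] else cv2.inRange(hsv,(0,lo[1],lo[2]),hi)|cv2.inRange(hsv,lo,(180,hi[1],hi[2]))
    n,l,s,c=cv2.connectedComponentsWithStats(m)
    i=1+np.argmax(s[1:,4]);cs=max(cv2.findContours((l==i).astype(np.uint8),0,1)[0],key=cv2.contourArea)+np.array([x0,y0])
    return c[i]+[x0,y0],s[i,4],s[i,:4]+[x0,y0,0,0],cs
E
python3 - <<'E'
from h import *
t=cv2.imread("pics/top0.png");s=cv2.imread("pics/scene0.png")
a=cv2.resize(t[85:215,95:225],(520,520),interpolation=2);b=cv2.resize(s[195:315,130:290],None,fx=3.25*1,fy=3.25,interpolation=2)
cv2.imwrite("pics/c1.png",a);cv2.imwrite("pics/c2.png",b)
r=lambda x:np.round(x,3).tolist()
print("caddy guess",r(onplane("top",[[141,99],[188,126],[150,172],[103,144]],.03)))
print("board",r(onplane("top",[[351,191],[408,206],[387,285],[328,266]],.014)))
c=blob(t,(5,60,60),(25,255,255),(225,165,280,220));print("coaster",c[:3],r(onplane("top",cv2.fitEllipse(c[3])[0],.006)), cv2.fitEllipse(c[3]))
for n,z,lo,hi,bx in(("redcap",.106,(170,130,80),(10,255,255),(150,175,195,215)),("cancap",.184,(170,130,80),(10,255,255),(115,100,150,140)),("green",.105,(45,70,40),(85,255,255),(100,105,125,135)),("lime",.03,(35,100,60),(75,255,255),(280,235,310,270)),("tub",.096,(105,120,60),(130,255,255),(250,110,300,150))):
    c=blob(t,lo,hi,bx);print(n,r(c[0]),c[1:3],r(onplane("top",c[0],z)))
E
```

```text
caddy guess [[0.616, 0.387, 0.03], [0.6, 0.238, 0.03], [0.449, 0.266, 0.03], [0.464, 0.412, 0.03]]
board [[0.622, -0.209, 0.014], [0.645, -0.35, 0.014], [0.444, -0.367, 0.014], [0.426, -0.226, 0.014]]
coaster (array([251.93366093, 193.46027846]), np.int32(1221), array([232, 175,  41,  38])) [[0.513, 0.014, 0.006]] ((251.92689514160156, 193.45938110351562), (37.60707473754883, 39.48063278198242), 89.55828094482422)
redcap [166.809, 191.529] (np.int32(257), array([157, 182,  22,  21])) [[0.413, 0.178, 0.106]]
cancap [131.181, 121.602] (np.int32(337), array([122, 111,  20,  23])) [[0.506, 0.296, 0.184]]
green [115.835, 120.519] (np.int32(79), array([111, 116,  10,  10])) [[0.515, 0.373, 0.105]]
lime [295.963, 251.368] (np.int32(323), array([287, 242,  19,  20])) [[0.423, -0.143, 0.03]]
tub [274.736, 133.896] (np.int32(1079), array([256, 117,  39,  33])) [[0.648, 0.017, 0.096]]
```

View pics/c1.png

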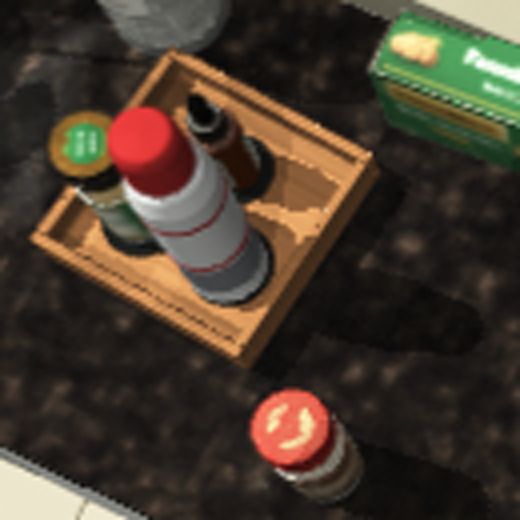

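View pics/c2.png

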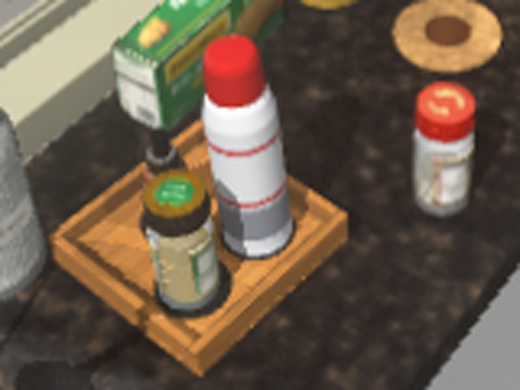

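The crops show the can, black jar and dropper standing on their pads, with the can occluding the inner area. I'll move the wrist camera above the caddy for a precise measurement.

{"op": "servo_tool", "data": {
  "increments": [6,-6,-2.7,2,12.9,-12.8,-2.7,5.4,12.9,-12.8,-2.7,5.4,12.9,-12.8,-2.7,5.4,12.9,-12.8,-2.7,5.4,12.9,-12.8,-2.7,5.4,12.9,-12.8,-2.7,5.4,12.9,-12.8,-2.7,5.4,12.9,-12.8,-2.7,5.4,12.9,-12.8,-2.7,5.4,12.9,-12.8,-2.7,5.4,12.9,-12.8,-2.7,5.4]
}}

```text
time: 1.35
eef_pos: [0.4384, 0.0399, 0.3363]
orientation: [0.996, -0.084, 0.0, 0.0]
wrist_force: [1.0, -1.1, -0.4]
gripper_width: 0.0852
gripper_force: 0.0
```

{"op": "servo_tool", "data": {
  "increments": [1.4,-6.1,-0.9,0,1.4,-6.1,-0.9,0,1.4,-6.1,-0.9,0,1.4,-6.1,-0.9,0,1.4,-6.1,-0.9,0,1.4,-6.1,-0.9,0,1.4,-6.1,-0.9,0,1.4,-6.1,-0.9,0,1.4,-6.1,-0.9,0,1.4,-6.1,-0.9,0]
}}

```text
time: 2.35
eef_pos: [0.5582, 0.3256, 0.381]
orientation: [0.996, -0.085, -0.0, 0.0]
wrist_force: [0.5, -0.3, 0.6]
gripper_width: 0.0856
gripper_force: 0.0
```

Run:
```python
from h import *
import pickle
st=env.read_state();print(st["eef_pos"],st["joints"])
im=env.grab_frame("wrist");cv2.imwrite("pics/w1.png",im);pickle.dump(st,open("w1.pkl","wb"))
```

```text
[0.55817039 0.32558277 0.38095867] [ 4.56091936e-01  4.45499600e-01  1.18460566e+00 -1.60828410e-04
  1.51182395e+00  2.19644000e+00]
```

View pics/w1.png

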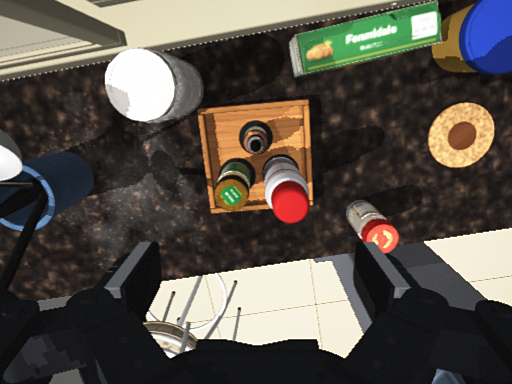

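The wrist view shows the dropper bulb at about (256,144), the green disc at (233,195), the can cap at (290,202), the red jar cap at (381,236), the coaster at (462,135), and the caddy rim corners near (200,108), (310,98), (314,206) and (208,214). Next I'll measure these.

Run:
```python
from h import *
import pickle
st=pickle.load(open("w1.pkl","rb"));w=cv2.imread("pics/w1.png");t=cv2.imread("pics/top0.png")
r=lambda x:np.round(x,4).tolist()
_,_,o=cam("wrist",st);print("cam",r(o))
W=lambda uv,z:r(onplane("wrist",uv,z,st)[0])
for n,z,d,lo,hi,bx in(("redcap",.106,.045,(168,130,80),(10,255,255),(355,210,410,260)),("cancap",.196,.042,(168,130,60),(10,255,255),(260,160,320,235)),("green",.117,.02,(45,70,40),(85,255,255),(210,175,255,215)),("coaster",.006,.1,(5,60,60),(28,255,255),(420,90,505,180)),("dot",.006,.02,(0,60,20),(20,255,140),(445,118,480,152))):
    c=blob(w,lo,hi,bx);(x,y),rad=cv2.minEnclosingCircle(c[3]);print(n,r(c[0]),r((x,y)),round(rad,1),"exp",round(d/2*327/(o[2]-z),1),c[2].tolist(),W(c[0],z),W((x,y),z))
# caddy rim
hsv=cv2.cvtColor(w,cv2.COLOR_BGR2HSV);m=cv2.inRange(hsv,(5,80,70),(25,255,255));m[:85]=0;m[230:]=0;m[:,:190]=0;m[:,330:]=0
pts=np.argwhere(m)[:,::-1].astype(np.float32)
m2=cv2.morphologyEx(m,cv2.MORPH_OPEN,np.ones((3,3)));pts=np.argwhere(m2)[:,::-1].astype(np.float32)
b=cv2.boxPoints(cv2.minAreaRect(pts));print("caddybox",r(b),r(onplane("wrist",b,.03,st)))
cv2.imwrite("pics/w1c.png",cv2.resize(w[85:260,190:410],None,fx=3.4,fy=3.4,interpolation=2))
c=blob(t,(45,70,40),(85,255,255),(100,105,125,135))
o1,d1=ray("top",c[0]);c2=blob(w,(45,70,40),(85,255,255),(210,175,255,215));o2,d2=ray("wrist",c2[0],st)
s=np.linalg.lstsq(np.c_[d1[0],-d2[0]],o2-o1,rcond=None)[0];print("tri green",r(o1+s[0]*d1[0]),r(o2+s[1]*d2[0]))
print("beans",r(onplane("top",[343,148],.181)),"lime",W([0,0],0))
```

```text
cam [0.6276, 0.3139, 0.5097]
redcap [380.1584, 233.6282] [380.0091, 235.6455] 19.1 exp 18.2 [361, 219, 38, 35] [0.4194, 0.1815, 0.106] [0.4164, 0.1819, 0.106]
cancap [289.9241, 202.209] [290.0, 202.0] 21.2 exp 21.9 [271, 181, 40, 43] [0.5161, 0.299, 0.196] [0.5163, 0.2989, 0.196]
green [230.6074, 195.0413] [230.3261, 195.413] 10.3 exp 8.3 [221, 186, 20, 19] [0.5101, 0.3675, 0.117] [0.5097, 0.3679, 0.117]
coaster [461.181, 135.2334] [460.708, 138.9023] 39.3 exp 32.5 [423, 102, 75, 66] [0.5114, 0.0153, 0.006] [0.5058, 0.016, 0.006]
dot [462.1462, 135.4854] [461.5, 135.5] 14.6 exp 6.5 [449, 122, 27, 28] [0.5107, 0.0138, 0.006] [0.5109, 0.0148, 0.006]
caddybox [[188.0155029296875, 97.7605972290039], [318.760498046875, 83.82879638671875], [332.7898864746094, 215.48959350585938], [202.04490661621094, 229.42140197753906]] [[0.6361, 0.4111, 0.03], [0.6234, 0.2265, 0.03], [0.4238, 0.2279, 0.03], [0.4355, 0.4351, 0.03]]
tri green [0.5119, 0.3655, 0.1174] [0.5104, 0.3674, 0.1181]
beans [[0.6435, -0.138, 0.181]] lime [0.8094, 0.6454, 0.0]
```

View pics/w1c.png

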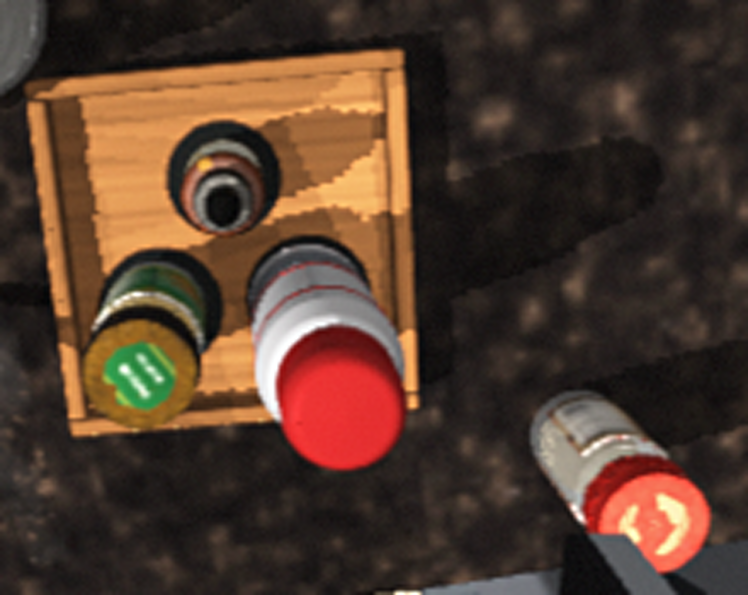

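The crop shows the top faces, converted to full-picture pixels: black jar (231.5,194.4), can cap (290.3,203.8), bulb (255.9,145.6), red jar cap (382.6,236.2). The rim corners are (198.2,109.1), (308.8,99.7), (312.9,204.1) and (211.2,213.2).

Run:
```python
from h import *
import pickle
st=pickle.load(open("w1.pkl","rb"))
r=lambda x:np.round(x,4).tolist()
W=lambda uv,z:onplane("wrist",uv,z,st)
C=W([[198.2,109.1],[308.8,99.7],[312.9,204.1],[211.2,213.2]],.03);print(r(C))
c=C.mean(0)[:2];print("centre",r(c),"sides",r(np.linalg.norm(C-np.roll(C,1,0),axis=1)))
ex=(C[0]+C[1]-C[2]-C[3])[:2];ey=(C[0]+C[3]-C[1]-C[2])[:2];a=(np.arctan2(ex[1],ex[0])+np.arctan2(-ey[0],ey[1]))/2
print("yaw",np.degrees(a),np.degrees([np.arctan2(ex[1],ex[0]),np.arctan2(-ey[0],ey[1])]))
Rm=np.array([[np.cos(a),-np.sin(a)],[np.sin(a),np.cos(a)]])
for n,p in(("jar",(-.027,.034)),("can",(-.027,-.034)),("back",(.03,0))):print("pad",n,r(c+Rm@p))
for n,uv,z in(("jar",(231.5,194.4),.117),("can",(290.3,203.8),.196),("drop",(255.9,145.6),.114),("red",(382.6,236.2),.106)):print(n,r(W([uv],z)[0]))
p=r(W([[190+223/3.4,85+177/3.4]],.012));print("backpad seen",p)
B=onplane("top",[[351,191],[408,206],[387,285],[328,266]],.014);print("board",r(B.mean(0)))
# top image
t=cv2.imread("pics/top0.png")
T=lambda u,v,z:r(onplane("top",[[95+u/4,85+v/4]],z)[0])
print("top: can",T(141,141,.196),"jar",T(82,144,.117),"red",T(291,426,.106),"bulb",T(200,100,.114))
```

```text
[[0.6184, 0.4003, 0.03], [0.6045, 0.2429, 0.03], [0.4479, 0.2563, 0.03], [0.46, 0.415, 0.03]]
centre [0.5327, 0.3286] sides [0.1591, 0.158, 0.1571, 0.1591]
yaw -4.89930030773263 [-5.10190294 -4.69669768]
pad jar [0.5087, 0.3648]
pad can [0.5029, 0.2971]
pad back [0.5626, 0.3261]
jar [0.5108, 0.3662, 0.117]
can [0.5143, 0.2988, 0.196]
drop [0.5659, 0.3255, 0.114]
red [0.415, 0.1785, 0.106]
backpad seen [[0.5629, 0.3268, 0.012]]
board [0.5344, -0.2882, 0.014]
top: can [0.505, 0.2931, 0.196] jar [0.5106, 0.3657, 0.117] red [0.4136, 0.1765, 0.106] bulb [0.5656, 0.3186, 0.114]
```

{"op": "servo_tool", "data": {
  "increments": [-0.9,0.73,0.8,0,-0.9,0.73,1.6,0,-0.9,0.73,2.2,0,-0.9,0.73,2.8,0,-0.9,0.73,3.3,0,-0.9,0.73,3.7,0,-0.9,0.73,4.0,0,-0.9,0.73,4.26,0,-0.9,0.73,4.26,0,-0.9,0.73,4.26,0]
}}

```text
time: 3.4
eef_pos: [0.5081, 0.298, 0.1685]
orientation: [0.996, -0.084, 0.0, -0.0]
wrist_force: [-0.4, 0.5, 0.3]
gripper_width: 0.0856
gripper_force: 0.0
```

{"op": "servo_tool", "data": {
  "increments": [0,0,0,0,0,0,0,0,0,0,0,0,0,0,0,0,0,0,0,0,0,0,0,0,0,0,0,0,0,0,0,0],
  "fingers": 0.3,
  "force": 40
}}

```text
time: 4.2
eef_pos: [0.5082, 0.2983, 0.1687]
orientation: [0.996, -0.084, 0.001, -0.0]
wrist_force: [-1.2, 0.2, 5.3]
gripper_width: 0.0385
gripper_force: 40.8
```

Run:
```python
from h import *
s=env.read_state();print(np.round(s["eef_pos"],4),s["gripper_width"],s["gripper_force"])
cv2.imwrite("pics/s1.png",cv2.resize(env.grab_frame("scene")[150:320,110:310],None,fx=3,fy=3))
```

```text
[0.5082 0.2983 0.1687] 0.03851350107533626 40.80052441859152
```

View pics/s1.png

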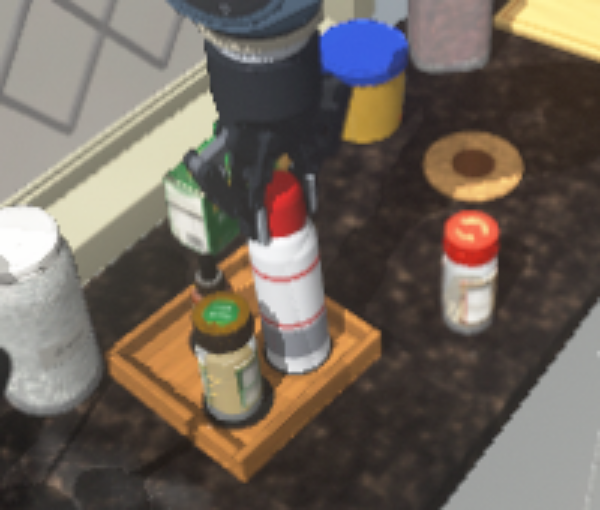

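The can is held by its red cap and still upright, and everything else is undisturbed. I'll lift it gently.

{"op": "servo_tool", "data": {
  "increments": [0,0,-0.1,0,0,0,-0.3,0,0,0,-0.6,0,0,0,-0.9,0,0,0,-1.2,0,0,0,-1.5,0,0,0,-1.8,0,0,0,-2.1,0,0,0,-2.4,0,0,0,-2.6,0,0,0,-2.7,0,0,0,-2.7,0],
  "force": 60
}}

```text
time: 5.45
eef_pos: [0.508, 0.2982, 0.3034]
orientation: [0.996, -0.084, 0.0, -0.0]
wrist_force: [-0.8, 0.0, -2.8]
gripper_width: 0.0377
gripper_force: 60.5
```

```bash
cat > plan.py <<'E'
import sys
from h import *
s=env.read_state();p=np.array(s["eef_pos"]);Rt=R.from_quat(s["orientation"]).as_matrix()
print("at",np.round(p,4),"w",round(float(s["gripper_width"]),4),"tilt",np.round(Rt[:,2],3),"yaw",round(np.degrees(np.arctan2(Rt[1,0],Rt[0,0])),2))
for a in sys.argv[1:]:
    q=np.array(eval("["+a+"]"));print(a,"->",np.round(Rt.T@(q-p)/.05,2))
E
python3 plan.py .47,.0,.30 .489,-.292,.303 .489,-.292,.1715
python3 - <<'E'
from h import *
cv2.imwrite("pics/s2.png",cv2.resize(env.grab_frame("scene")[120:310,110:310],None,fx=3,fy=3))
E
```

```text
at [0.508  0.2982 0.3034] w 0.0377 tilt [ 0.001  0.    -1.   ] yaw -9.67
.47,.0,.30 -> [0.25 6.01 0.07]
.489,-.292,.303 -> [ 1.61 11.7   0.  ]
.489,-.292,.1715 -> [ 1.61 11.7   2.63]
```

View pics/s2.png

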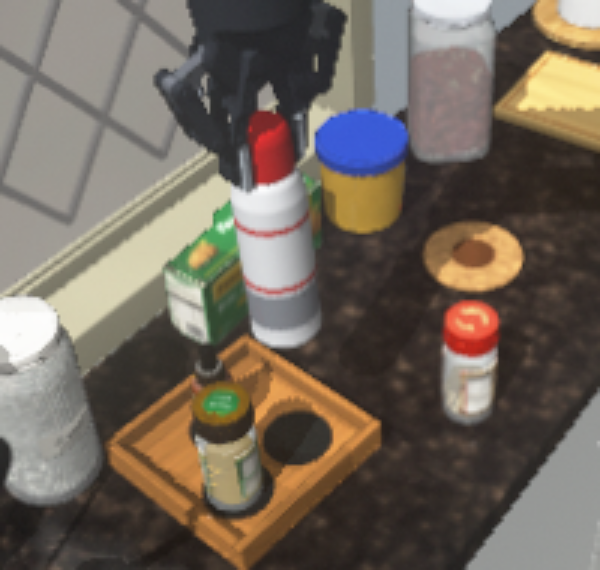

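The can hangs straight and its pad is now visible. I'll carry it to the board.

{"op": "servo_tool", "data": {
  "increments": [0.02,0.15,0,0,0.06,0.45,0,0,0.12,0.9,0,0,0.2,1.5,0,0,0.29,2.1,0,0,0.37,2.7,0,0,0.45,3.3,0,0,0.54,3.9,0,0,0.62,4.5,0,0,0.7,5.1,0,0,0.78,5.7,0,0,0.87,6.3,0,0]
}}

```text
time: 6.7
eef_pos: [0.4969, -0.0217, 0.3027]
orientation: [0.996, -0.084, -0.0, 0.0]
wrist_force: [1.1, -0.3, -2.9]
gripper_width: 0.0382
gripper_force: 60.6
```

{"op": "servo_tool", "data": {
  "increments": [0.08,0.6,0,0,0.17,1.2,0,0,0.25,1.8,0,0,0.33,2.4,0,0,0.41,3.0,0,0,0.5,3.6,0,0,0.58,4.2,0,0,0.66,4.7,0,0,0.71,5.1,0,0,0.74,5.3,0,0,0.74,5.4,0,0,0.74,5.4,0,0]
}}

```text
time: 7.9
eef_pos: [0.4886, -0.2921, 0.3028]
orientation: [0.996, -0.084, -0.0, -0.0]
wrist_force: [0.5, 0.6, -3.2]
gripper_width: 0.0379
gripper_force: 60.7
```

```bash
python3 plan.py .489,-.292,.1715
python3 - <<'E'
from h import *
t=env.grab_frame("top");cv2.imwrite("pics/t2.png",t)
# refine board from start picture
t=cv2.imread("pics/top0.png");c=blob(t,(12,60,120),(28,255,255),(320,180,415,295))
b=cv2.boxPoints(cv2.minAreaRect(c[3]));P=onplane("top",b,.014);print(np.round(b,1).tolist(),np.round(P,3).tolist(),np.round(P.mean(0),4))
E
```

```text
at [ 0.4886 -0.2921  0.3028] w 0.0379 tilt [-0.  0. -1.] yaw -9.69
.489,-.292,.1715 -> [ 0.01 -0.    2.63]
[[324.70001220703125, 266.3999938964844], [349.3999938964844, 188.8000030517578], [411.29998779296875, 208.60000610351562], [386.6000061035156, 286.20001220703125]] [[0.422, -0.219, 0.014], [0.625, -0.203, 0.014], [0.643, -0.36, 0.014], [0.442, -0.367, 0.014]] [ 0.5328 -0.2875  0.014 ]
```

{"op": "servo_tool", "data": {
  "increments": [0,0,0.2,0,0,0,0.5,0,0,0,0.9,0,0,0,1.3,0,0,0,1.7,0,0,0,2.1,0,0,0,2.35,0,0,0,2.5,0,0,0,2.58,0,0,0,2.62,0,0,0,2.63,0,0,0,2.63,0]
}}

```text
time: 9.15
eef_pos: [0.4892, -0.2921, 0.1719]
orientation: [0.996, -0.084, 0.0, 0.0]
wrist_force: [0.5, -1.0, -2.9]
gripper_width: 0.0387
gripper_force: 60.7
```

{"op": "servo_tool", "data": {
  "increments": [0,0,0,0,0,0,0,0,0,0,0,0,0,0,0,0,0,0,0,0,0,0,0,0],
  "fingers": 1
}}

```text
time: 9.75
eef_pos: [0.489, -0.292, 0.1715]
orientation: [0.996, -0.084, 0.0, -0.0]
wrist_force: [0.0, 0.3, -0.5]
gripper_width: 0.0854
gripper_force: 0.0
```

{"op": "servo_tool", "data": {
  "increments": [0,0,-0.4,0,0,0,-1.0,0,0,0,-1.6,0,0,0,-2.2,0,0,0,-2.6,0,0,0,-2.6,0]
}}

```text
time: 10.35
eef_pos: [0.4898, -0.2925, 0.3043]
orientation: [0.996, -0.084, 0.002, 0.001]
wrist_force: [0.6, -0.5, -1.0]
gripper_width: 0.0854
gripper_force: 0.0
```

```bash
python3 plan.py .5107,.366,.30 .5107,.366,.1
python3 - <<'E'
from h import *
s=env.read_state();w=env.grab_frame("wrist");t=env.grab_frame("top");cv2.imwrite("pics/w3.png",np.hstack([t[160:310,280:440],w[50:200,180:340]]).repeat(2,0).repeat(2,1))
E
```

```text
at [ 0.4898 -0.2925  0.3043] w 0.0854 tilt [ 0.004 -0.003 -1.   ] yaw -9.66
.5107,.366,.30 -> [ -1.8  -13.05   0.05]
.5107,.366,.1 -> [ -1.82 -13.06   4.05]
```

View pics/w3.png

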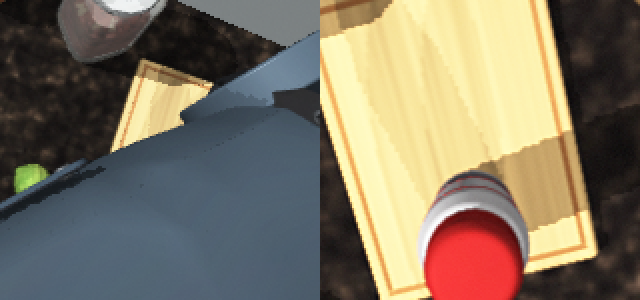

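The can stands upright on the board near its front end. Next is the black jar.

{"op": "servo_tool", "data": {
  "increments": [-0.9,-6.5,0,0,-1.8,-13.05,0,0,-1.8,-13.05,0,0,-1.8,-13.05,0,0,-1.8,-13.05,0,0,-1.8,-13.05,0,0,-1.8,-13.05,0,0,-1.8,-13.05,0,0,-1.8,-13.05,0,0,-1.8,-13.05,0,0,-1.8,-13.05,0,0,-1.8,-13.05,0,0]
}}

```text
time: 11.65
eef_pos: [0.5072, 0.3096, 0.2998]
orientation: [0.996, -0.084, -0.001, 0.001]
wrist_force: [-0.0, -0.2, -0.6]
gripper_width: 0.0858
gripper_force: 0.0
```

```bash
python3 plan.py .5107,.366,.20 .5107,.366,.098
```

```text
at [0.5072 0.3096 0.2998] w 0.0858 tilt [-0.002 -0.001 -1.   ] yaw -9.66
.5107,.366,.20 -> [-0.12 -1.13  2.  ]
.5107,.366,.098 -> [-0.11 -1.13  4.04]
```

{"op": "servo_tool", "data": {
  "increments": [-0.1,-0.8,0.5,0,-0.1,-1.1,1.1,0,-0.1,-1.1,1.8,0,-0.1,-1.1,2.0,0,-0.1,-1.1,2.0,0,-0.1,-1.1,2.0,0]
}}

```text
time: 12.25
eef_pos: [0.5129, 0.3626, 0.2026]
orientation: [0.996, -0.085, 0.001, -0.0]
wrist_force: [1.0, 0.3, -0.2]
gripper_width: 0.0855
gripper_force: 0.0
```

```bash
python3 plan.py .5107,.366,.098
```

```text
at [0.5129 0.3626 0.2026] w 0.0855 tilt [ 0.001  0.001 -1.   ] yaw -9.7
.5107,.366,.098 -> [-0.06 -0.06  2.09]
```

{"op": "servo_tool", "data": {
  "increments": [-0.06,-0.06,0.4,0,-0.06,-0.06,0.9,0,-0.06,-0.06,1.4,0,-0.06,-0.06,1.8,0,-0.06,-0.06,2.0,0,-0.06,-0.06,2.09,0,-0.06,-0.06,2.09,0,-0.06,-0.06,2.09,0]
}}

```text
time: 13.05
eef_pos: [0.5105, 0.3665, 0.0983]
orientation: [0.996, -0.084, 0.001, -0.001]
wrist_force: [-0.7, 0.3, 0.2]
gripper_width: 0.0855
gripper_force: 0.0
```

{"op": "servo_tool", "data": {
  "increments": [0,0,0,0,0,0,0,0,0,0,0,0,0,0,0,0,0,0,0,0,0,0,0,0,0,0,0,0,0,0,0,0],
  "fingers": 0.3,
  "force": 40
}}

```text
time: 13.85
eef_pos: [0.5101, 0.3664, 0.0975]
orientation: [0.996, -0.084, 0.0, -0.0]
wrist_force: [-0.3, -0.4, 5.3]
gripper_width: 0.0429
gripper_force: 40.3
```

{"op": "servo_tool", "data": {
  "increments": [0,0,-0.1,0,0,0,-0.3,0,0,0,-0.6,0,0,0,-0.9,0,0,0,-1.3,0,0,0,-1.7,0,0,0,-2.1,0,0,0,-2.5,0,0,0,-2.8,0,0,0,-3.0,0,0,0,-3.0,0,0,0,-3.0,0]
}}

```text
time: 15.05
eef_pos: [0.5096, 0.3661, 0.2464]
orientation: [0.996, -0.084, -0.0, 0.0]
wrist_force: [0.0, -0.2, -1.3]
gripper_width: 0.0432
gripper_force: 40.8
```

```bash
python3 plan.py .5,.0,.245 .578,-.284,.248 .578,-.284,.101
python3 - <<'E'
from h import *
cv2.imwrite("pics/s3.png",cv2.resize(env.grab_frame("scene")[120:310,110:310],None,fx=3,fy=3))
E
```

```text
at [0.5096 0.3661 0.2464] w 0.0432 tilt [-0.001 -0.    -1.   ] yaw -9.66
.5,.0,.245 -> [1.04 7.25 0.03]
.578,-.284,.248 -> [ 3.53 12.59 -0.03]
.578,-.284,.101 -> [ 3.53 12.59  2.91]
```

View pics/s3.png

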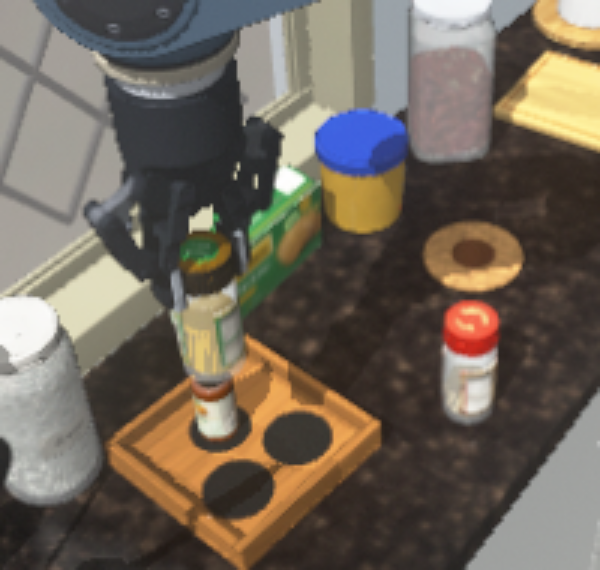

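The jar is held upright, the dropper is undisturbed, and both front pads are clear. I'll carry the jar high over to the board.

{"op": "servo_tool", "data": {
  "increments": [0.04,0.15,-0.4,0,0.12,0.45,-0.8,0,0.25,0.9,-1.1,0,0.42,1.5,-1.25,0,0.59,2.1,-1.25,0,0.76,2.7,-1.25,0,0.92,3.3,-1.25,0,1.09,3.9,-1.25,0,1.26,4.5,-1.25,0,1.43,5.1,-1.25,0,1.6,5.7,-1.25,0,1.76,6.3,-1.25,0]
}}

```text
time: 16.3
eef_pos: [0.5435, 0.0396, 0.3085]
orientation: [0.996, -0.084, -0.001, 0.0]
wrist_force: [-0.1, 0.4, -0.9]
gripper_width: 0.043
gripper_force: 41.0
```

{"op": "servo_tool", "data": {
  "increments": [0.17,0.6,0,0,0.34,1.2,0,0,0.5,1.8,0,0,0.67,2.4,0,0,0.84,3.0,0,0,1.0,3.6,0,0,1.18,4.2,0,0,1.35,4.8,0,0,1.54,5.5,0,0,1.7,6.0,0,0,1.76,6.25,0,0,1.76,6.25,0,0]
}}

```text
time: 17.5
eef_pos: [0.5777, -0.2828, 0.3083]
orientation: [0.996, -0.085, -0.001, -0.0]
wrist_force: [-0.5, -0.4, -1.5]
gripper_width: 0.0429
gripper_force: 41.0
```

```bash
python3 plan.py .578,-.284,.1005
```

```text
at [ 0.5777 -0.2828  0.3083] w 0.0429 tilt [-0.001  0.001 -1.   ] yaw -9.75
.578,-.284,.1005 -> [0.02 0.02 4.16]
```

{"op": "servo_tool", "data": {
  "increments": [0,0,0.3,0,0,0,0.8,0,0,0,1.3,0,0,0,1.9,0,0,0,2.5,0,0,0,3.0,0,0,0,3.4,0,0,0,3.75,0,0,0,4.0,0,0,0,4.12,0,0,0,4.16,0,0,0,4.16,0]
}}

```text
time: 18.7
eef_pos: [0.5783, -0.2818, 0.1019]
orientation: [0.996, -0.084, 0.0, 0.0]
wrist_force: [0.3, -0.2, -1.0]
gripper_width: 0.0426
gripper_force: 41.0
```

{"op": "servo_tool", "data": {
  "increments": [0,0,0,0,0,0,0,0,0,0,0,0,0,0,0,0,0,0,0,0,0,0,0,0],
  "fingers": 1
}}

```text
time: 19.3
eef_pos: [0.578, -0.2819, 0.1015]
orientation: [0.996, -0.084, 0.0, 0.0]
wrist_force: [0.7, 0.8, -0.5]
gripper_width: 0.0853
gripper_force: 0.0
```

{"op": "servo_tool", "data": {
  "increments": [0,0,-0.4,0,0,0,-1.0,0,0,0,-1.8,0,0,0,-2.6,0,0,0,-3.4,0,0,0,-4.2,0,0,0,-4.2,0,0,0,-4.2,0]
}}

```text
time: 20.1
eef_pos: [0.5781, -0.282, 0.3119]
orientation: [0.996, -0.084, 0.001, 0.0]
wrist_force: [-0.5, 0.6, -0.3]
gripper_width: 0.085
gripper_force: 0.0
```

```bash
python3 plan.py .5645,.3258,.25;python3 - <<'E'
from h import *
s=env.read_state();w=env.grab_frame("wrist");cv2.imwrite("pics/w4.png",w)
E
```

```text
at [ 0.5781 -0.282   0.3119] w 0.085 tilt [ 0.001 -0.001 -1.   ] yaw -9.66
.5645,.3258,.25 -> [ -2.31 -11.94   1.23]
```

View pics/w4.png

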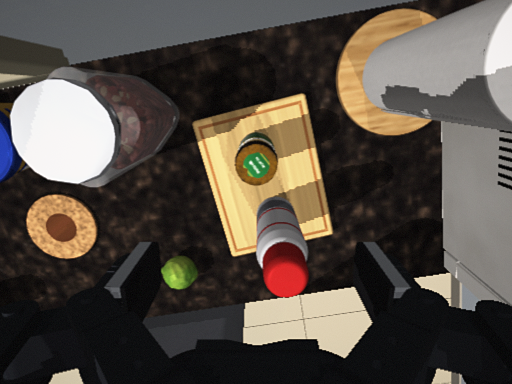

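Both cleared things stand upright inside the board line (jar at (256,163), can base at about (275,210)). Next is the dropper.

{"op": "servo_tool", "data": {
  "increments": [-1.2,-6.0,0,0,-2.3,-11.9,0.6,0,-2.3,-11.9,1.2,0,-2.3,-11.9,1.2,0,-2.3,-11.9,1.2,0,-2.3,-11.9,1.2,0,-2.3,-11.9,1.2,0,-2.3,-11.9,1.2,0,-2.3,-11.9,1.2,0,-2.3,-11.9,1.2,0,-2.3,-11.9,1.2,0,-2.3,-11.9,1.2,0]
}}

```text
time: 21.35
eef_pos: [0.5638, 0.3165, 0.2505]
orientation: [0.996, -0.084, -0.001, 0.001]
wrist_force: [0.9, -1.0, 1.1]
gripper_width: 0.0849
gripper_force: 0.0
```

{"op": "servo_tool", "data": {
  "increments": [0,0,0,0,0,0,0,0,0,0,0,0,0,0,0,0]
}}

```text
time: 21.75
eef_pos: [0.565, 0.3134, 0.2523]
orientation: [0.996, -0.085, -0.0, 0.0]
wrist_force: [0.1, -0.6, 0.1]
gripper_width: 0.0853
gripper_force: 0.0
```

```bash
python3 plan.py .565,.3248,.15 .565,.3248,.062
```

```text
at [0.565  0.3134 0.2523] w 0.0853 tilt [-0. -0. -1.] yaw -9.75
.565,.3248,.15 -> [-0.04 -0.22  2.05]
.565,.3248,.062 -> [-0.04 -0.23  3.81]
```

{"op": "servo_tool", "data": {
  "increments": [-0.04,-0.23,0.4,0,-0.04,-0.23,1.0,0,-0.04,-0.23,1.6,0,-0.04,-0.23,2.2,0,-0.04,-0.23,2.8,0,-0.04,-0.23,3.2,0,-0.04,-0.23,3.55,0,-0.04,-0.23,3.75,0,-0.04,-0.23,3.81,0,-0.04,-0.23,3.81,0,-0.04,-0.23,3.81,0]
}}

```text
time: 22.85
eef_pos: [0.5652, 0.3265, 0.063]
orientation: [0.996, -0.084, 0.001, -0.0]
wrist_force: [-0.5, -0.3, 1.0]
gripper_width: 0.0859
gripper_force: 0.0
```

{"op": "servo_tool", "data": {
  "increments": [0,0,0,0,0,0,0,0,0,0,0,0,0,0,0,0,0,0,0,0,0,0,0,0,0,0,0,0,0,0,0,0],
  "fingers": 0.25,
  "force": 30
}}

```text
time: 23.65
eef_pos: [0.5649, 0.3265, 0.0623]
orientation: [0.996, -0.084, 0.0, -0.0]
wrist_force: [-1.2, 0.2, 5.5]
gripper_width: 0.0314
gripper_force: 30.0
```

```bash
python3 plan.py
python3 - <<'E'
from h import *
cv2.imwrite("pics/s4.png",cv2.resize(env.grab_frame("scene")[170:310,110:310],None,fx=3,fy=3))
E
```

```text
at [0.5649 0.3265 0.0623] w 0.0314 tilt [ 0.001  0.    -1.   ] yaw -9.66
```

View pics/s4.png

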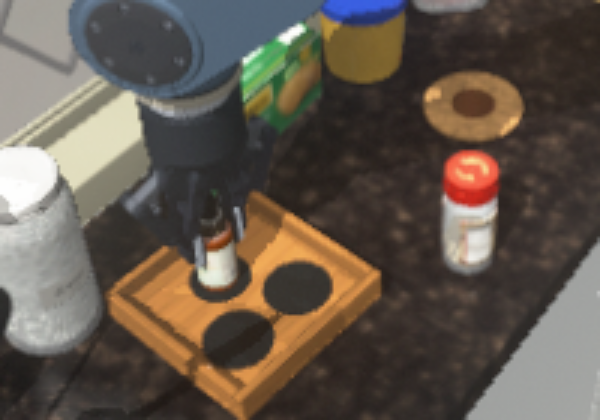

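The dropper is gripped round its body. I'll lift it and carry it to the coaster.

{"op": "servo_tool", "data": {
  "increments": [0,0,-0.1,0,0,0,-0.3,0,0,0,-0.7,0,0,0,-1.1,0,0,0,-1.5,0,0,0,-1.9,0,0,0,-2.2,0,0,0,-2.4,0,0,0,-2.4,0,0,0,-2.4,0]
}}

```text
time: 24.7
eef_pos: [0.5644, 0.3262, 0.1813]
orientation: [0.996, -0.084, -0.0, 0.0]
wrist_force: [-0.5, 0.7, -0.7]
gripper_width: 0.0314
gripper_force: 29.9
```

```bash
python3 plan.py .513,.0145,.18
```

```text
at [0.5644 0.3262 0.1813] w 0.0314 tilt [-0.001 -0.    -1.   ] yaw -9.67
.513,.0145,.18 -> [0.03 6.32 0.03]
```

{"op": "servo_tool", "data": {
  "increments": [0,0.3,0,0,0,0.9,0,0,0,1.6,0,0,0,2.3,0,0,0,3.0,0,0,0,3.7,0,0,0,4.4,0,0,0,5.1,0,0,0,5.7,0,0,0,6.1,0,0,0,6.3,0,0,0,6.3,0,0]
}}

```text
time: 25.9
eef_pos: [0.5113, 0.0148, 0.1816]
orientation: [0.996, -0.085, -0.0, 0.0]
wrist_force: [-0.2, -0.2, -0.8]
gripper_width: 0.0313
gripper_force: 29.9
```

```bash
python3 plan.py .512,.0145,.0575
python3 - <<'E'
from h import *
s=env.read_state();w=env.grab_frame("wrist");cv2.imwrite("pics/w5.png",w)
t=env.grab_frame("top");cv2.imwrite("pics/t5.png",t)
E
```

```text
at [0.5113 0.0148 0.1816] w 0.0313 tilt [-0.001 -0.    -1.   ] yaw -9.76
.512,.0145,.0575 -> [0.02 0.   2.48]
```

View pics/w5.png

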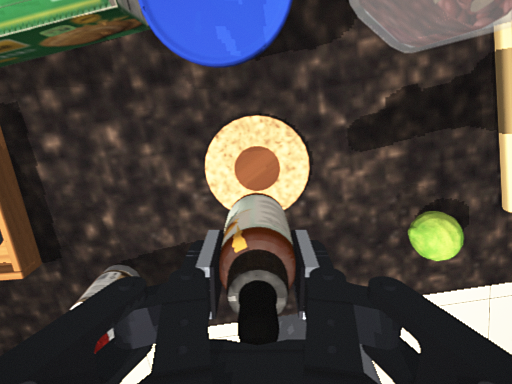

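The wrist view shows the coaster at (257,165) and the far base edge of the held dropper at about (257,194). I'll check both against the plan.

Run:
```python
from h import *
s=env.read_state();w=cv2.imread("pics/w5.png")
c=blob(w,(5,60,60),(28,255,255),(195,105,320,190));x,y,ww,hh=c[2];print(c[2],onplane("wrist",[[x+ww/2,y+ww/2]],.006,s))
print(onplane("wrist",[[257,194.5]],.125,s), project("wrist",[[.513+.0165*.986,.0145-.0165*.17,.1255]],s))
```

```text
[199 108 111  82] [[0.51699012 0.0177794  0.006     ]]
[[0.52327179 0.014358   0.125     ]] [[259.74423732 184.43927669]]
```

{"op": "servo_tool", "data": {
  "increments": [0.1,-0.04,0.2,0,0.1,-0.04,0.5,0,0.1,-0.04,0.9,0,0.1,-0.04,1.3,0,0.1,-0.04,1.7,0,0.1,-0.04,2.0,0,0.1,-0.04,2.2,0,0.1,-0.04,2.35,0,0.1,-0.04,2.43,0,0.1,-0.04,2.47,0,0.1,-0.04,2.48,0,0.1,-0.04,2.48,0]
}}

```text
time: 27.2
eef_pos: [0.5173, 0.0169, 0.0584]
orientation: [0.996, -0.084, 0.0, -0.0]
wrist_force: [0.1, -0.7, -1.6]
gripper_width: 0.0316
gripper_force: 29.9
```

{"op": "servo_tool", "data": {
  "increments": [0,0,0,0,0,0,0,0,0,0,0,0,0,0,0,0,0,0,0,0,0,0,0,0],
  "fingers": 0.85
}}

```text
time: 27.8
eef_pos: [0.517, 0.0169, 0.058]
orientation: [0.996, -0.084, -0.0, 0.0]
wrist_force: [0.2, -0.2, -0.8]
gripper_width: 0.073
gripper_force: 0.0
```

{"op": "servo_tool", "data": {
  "increments": [0,0,-0.3,0,0,0,-0.8,0,0,0,-1.4,0,0,0,-2.0,0,0,0,-2.8,0,0,0,-3.6,0,0,0,-4.4,0,0,0,-4.6,0,0,0,-4.6,0,0,0,-4.6,0]
}}

```text
time: 28.8
eef_pos: [0.5165, 0.017, 0.2866]
orientation: [0.996, -0.084, -0.001, 0.0]
wrist_force: [0.0, 0.1, 0.3]
gripper_width: 0.0727
gripper_force: 0.0
```

```bash
python3 plan.py .4145,.178,.25
python3 - <<'E'
from h import *
s=env.read_state();w=env.grab_frame("wrist");cv2.imwrite("pics/w6.png",w)
E
```

```text
at [0.5165 0.017  0.2866] w 0.0727 tilt [-0.002  0.    -1.   ] yaw -9.67
.4145,.178,.25 -> [-2.55 -2.83  0.74]
```

View pics/w6.png

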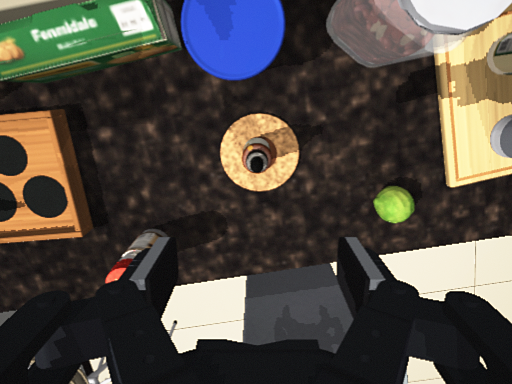

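```bash
python3 plan.py .4145,.178,.25
python3 - <<'E'
from h import *
s=env.read_state()
print(onplane("wrist",[[259.5,152.5]],.006,s),onplane("wrist",[[257,161.5]],.108,s))
E
```

```text
at [0.5164 0.017  0.2863] w 0.0725 tilt [-0.003  0.    -1.   ] yaw -9.67
.4145,.178,.25 -> [-2.55 -2.83  0.73]
[[0.51196204 0.01442744 0.006     ]] [[0.5223101 0.0159588 0.108    ]]
```

Run:
```python
from h import *
w=cv2.imread("pics/w6.png")
cv2.imwrite("pics/w6c.png",cv2.resize(w[105:200,210:310],None,fx=6,fy=6,interpolation=cv2.INTER_NEAREST))
s=env.read_state();print(project("wrist",[[.512,.0144,.006],[.512,.0144,.108],[.512+.0163,.0144-.0028,.008]],s))
```

```text
[[259.51640969 152.46708012]
 [260.39603319 171.57307962]
 [259.5670741  139.59985166]]
```

View pics/w6c.png

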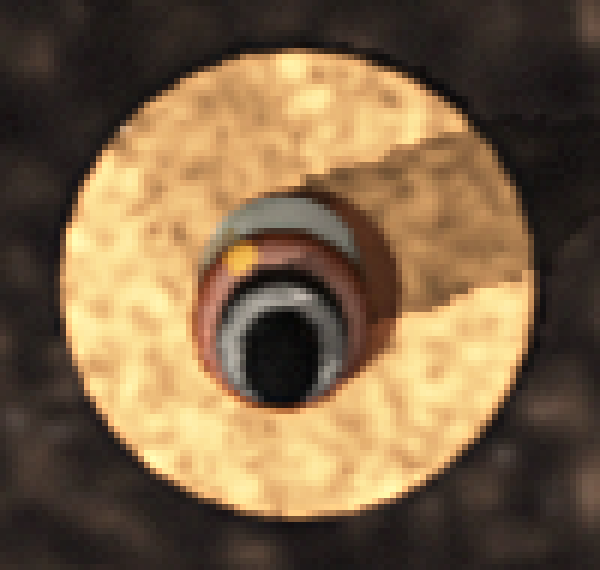

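The dropper stands about 6 mm from the coaster's centre, well within tolerance. Next is the red jar.

{"op": "servo_tool", "data": {
  "increments": [-1,-1.1,0,0,-2,-2.2,0.3,0,-2.55,-2.83,0.7,0,-2.55,-2.83,1.2,0,-2.55,-2.83,1.2,0,-2.55,-2.83,1.2,0,-2.55,-2.83,1.2,0],
  "fingers": 1
}}

```text
time: 29.55
eef_pos: [0.4158, 0.1773, 0.2281]
orientation: [0.996, -0.084, -0.0, 0.0]
wrist_force: [0.1, -0.9, 0.1]
gripper_width: 0.0855
gripper_force: 0.0
```

```bash
python3 plan.py .4145,.178,.088
```

```text
at [0.4158 0.1773 0.2281] w 0.0855 tilt [-0. -0. -1.] yaw -9.68
.4145,.178,.088 -> [-0.03 -0.01  2.8 ]
```

{"op": "servo_tool", "data": {
  "increments": [-0.02,-0.01,0.3,0,-0.02,-0.01,0.8,0,-0.02,-0.01,1.4,0,-0.02,-0.01,2.0,0,-0.02,-0.01,2.4,0,-0.02,-0.01,2.65,0,-0.02,-0.01,2.8,0,-0.02,-0.01,2.8,0,-0.02,-0.01,2.8,0]
}}

```text
time: 30.45
eef_pos: [0.415, 0.1783, 0.0886]
orientation: [0.996, -0.085, 0.0, -0.0]
wrist_force: [0.6, -0.1, -0.3]
gripper_width: 0.0854
gripper_force: 0.0
```

{"op": "servo_tool", "data": {
  "increments": [0,0,0,0,0,0,0,0,0,0,0,0,0,0,0,0,0,0,0,0,0,0,0,0,0,0,0,0,0,0,0,0],
  "fingers": 0.3,
  "force": 40
}}

```text
time: 31.25
eef_pos: [0.4146, 0.1787, 0.0886]
orientation: [0.996, -0.084, 0.0, -0.0]
wrist_force: [-1.3, -0.5, 5.8]
gripper_width: 0.0433
gripper_force: 40.0
```

{"op": "servo_tool", "data": {
  "increments": [0,0,-0.1,0,0,0,-0.3,0,0,0,-0.6,0,0,0,-0.9,0,0,0,-1.2,0,0,0,-1.5,0,0,0,-1.8,0,0,0,-2.0,0,0,0,-2.0,0,0,0,-2.0,0]
}}

```text
time: 32.25
eef_pos: [0.414, 0.1785, 0.1879]
orientation: [0.996, -0.084, -0.0, -0.0]
wrist_force: [-1.3, -0.7, -1.2]
gripper_width: 0.0436
gripper_force: 40.9
```

```bash
python3 plan.py .5625,.3265,.19 .5625,.3265,.101
```

```text
at [0.414  0.1785 0.1879] w 0.0436 tilt [-0.  0. -1.] yaw -9.66
.5625,.3265,.19 -> [ 2.43 -3.42 -0.04]
.5625,.3265,.101 -> [ 2.43 -3.42  1.74]
```

{"op": "servo_tool", "data": {
  "increments": [0.1,-0.14,0,0,0.3,-0.42,0,0,0.6,-0.84,0,0,0.95,-1.34,0,0,1.3,-1.83,0,0,1.65,-2.32,0,0,2.0,-2.81,0,0,2.25,-3.17,0,0,2.4,-3.38,0,0,2.43,-3.42,0,0,2.43,-3.42,0,0,2.43,-3.42,0,0]
}}

```text
time: 33.45
eef_pos: [0.5623, 0.3263, 0.1876]
orientation: [0.996, -0.084, -0.0, 0.0]
wrist_force: [-0.2, 0.2, -1.0]
gripper_width: 0.0433
gripper_force: 40.9
```

```bash
python3 plan.py .5625,.3265,.102
```

```text
at [0.5623 0.3263 0.1876] w 0.0433 tilt [-0.001 -0.    -1.   ] yaw -9.67
.5625,.3265,.102 -> [ 0.01 -0.01  1.71]
```

{"op": "servo_tool", "data": {
  "increments": [0,0,0.2,0,0,0,0.5,0,0,0,0.9,0,0,0,1.2,0,0,0,1.45,0,0,0,1.6,0,0,0,1.68,0,0,0,1.71,0,0,0,1.72,0,0,0,1.72,0]
}}

```text
time: 34.45
eef_pos: [0.563, 0.3268, 0.1025]
orientation: [0.996, -0.084, 0.0, -0.0]
wrist_force: [0.4, 0.4, -1.3]
gripper_width: 0.0433
gripper_force: 40.9
```

{"op": "servo_tool", "data": {
  "increments": [0,0,0,0,0,0,0,0,0,0,0,0,0,0,0,0,0,0,0,0,0,0,0,0],
  "fingers": 1
}}

```text
time: 35.05
eef_pos: [0.5627, 0.3267, 0.102]
orientation: [0.996, -0.084, -0.0, -0.0]
wrist_force: [0.6, -0.9, 0.2]
gripper_width: 0.0853
gripper_force: 0.0
```

{"op": "servo_tool", "data": {
  "increments": [0,0,-0.3,0,0,0,-0.8,0,0,0,-1.5,0,0,0,-2.3,0,0,0,-3.1,0,0,0,-3.9,0,0,0,-4.4,0,0,0,-4.4,0,0,0,-4.4,0,0,0,-4.4,0]
}}

```text
time: 36.05
eef_pos: [0.5623, 0.3265, 0.321]
orientation: [0.996, -0.084, -0.001, 0.0]
wrist_force: [0.0, -0.3, 0.8]
gripper_width: 0.0855
gripper_force: 0.0
```

```bash
python3 plan.py .578,-.282,.31
python3 - <<'E'
from h import *
s=env.read_state();w=env.grab_frame("wrist");cv2.imwrite("pics/w7.png",w)
c=blob(w,(168,130,80),(10,255,255),(180,100,330,260));(x,y),rad=cv2.minEnclosingCircle(c[3]);print(c[:3],x,y,rad,onplane("wrist",[[x,y]],.118,s),"expected .5626 .3265", project("wrist",[[.5626,.3265,.118]],s))
E
```

```text
at [0.5623 0.3265 0.321 ] w 0.0855 tilt [-0.002 -0.001 -1.   ] yaw -9.66
.578,-.282,.31 -> [ 2.35 11.94  0.23]
(array([255.39174455, 162.6588785 ]), np.int32(1284), array([235, 141,  43,  45])) 256.31610107421875 162.72267150878906 22.62236785888672 [[0.56209067 0.32704365 0.118     ]] expected .5626 .3265 [[256.75111592 162.15919406]]
```

View pics/w7.png

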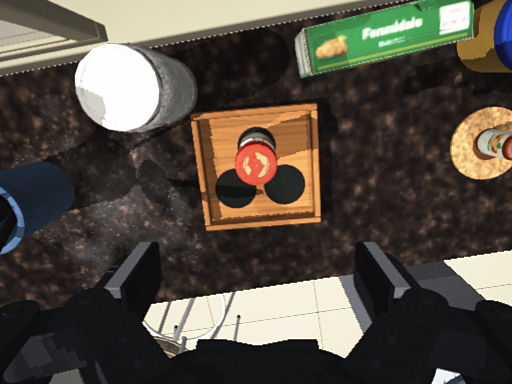

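The red jar is centred on the back pad to within about 1 mm. That was my last picture: I have now viewed 16, two over the limit of 14, so the rest of the job uses numbers only. I'll fetch the black jar.

{"op": "servo_tool", "data": {
  "increments": [1.2,6,0,0,2.35,11.94,0.2,0,2.35,11.94,0.2,0,2.35,11.94,0.2,0,2.35,11.94,0.2,0,2.35,11.94,0.2,0,2.35,11.94,0.2,0,2.35,11.94,0.2,0,2.35,11.94,0.2,0,2.35,11.94,0.2,0,2.35,11.94,0.2,0,2.35,11.94,0.2,0]
}}

```text
time: 37.3
eef_pos: [0.5775, -0.275, 0.3111]
orientation: [0.996, -0.084, -0.001, -0.0]
wrist_force: [0.8, -0.2, 0.5]
gripper_width: 0.0854
gripper_force: 0.0
```

{"op": "servo_tool", "data": {
  "increments": [0,0,0,0,0,0,0,0,0,0,0,0]
}}

```text
time: 37.6
eef_pos: [0.5781, -0.2721, 0.3116]
orientation: [0.996, -0.084, -0.0, -0.0]
wrist_force: [0.2, 1.1, -0.1]
gripper_width: 0.0856
gripper_force: 0.0
```

```bash
python3 plan.py .578,-.282,.0995
python3 - <<'E'
from h import *
s=env.read_state();w=env.grab_frame("wrist");cv2.imwrite("pics/w8.png",w)
c=blob(w,(45,70,40),(85,255,255),(200,120,330,220));print(c[:3],onplane("wrist",c[0],.119,s))
c=blob(w,(168,130,60),(10,255,255),(230,200,350,320));print(c[:3],onplane("wrist",c[0],.198,s))
E
```

```text
at [ 0.5781 -0.2721  0.3116] w 0.0856 tilt [-0.001  0.001 -1.   ] yaw -9.63
.578,-.282,.0995 -> [0.04 0.2  4.24]
(array([266.0128866 , 162.76030928]), np.int32(388), array([254, 150,  25,  26])) [[ 0.57851352 -0.28115164  0.119     ]]
(array([295.7821256 , 268.18550725]), np.int32(2070), array([273, 241,  48,  55])) [[ 0.5029754  -0.29188292  0.198     ]]
```

{"op": "servo_tool", "data": {
  "increments": [0.04,0.2,0.4,0,0.04,0.2,1.0,0,0.04,0.2,1.7,0,0.04,0.2,2.4,0,0.04,0.2,3.0,0,0.04,0.2,3.5,0,0.04,0.2,3.9,0,0.04,0.2,4.15,0,0.04,0.2,4.24,0,0.04,0.2,4.24,0,0.04,0.2,4.24,0]
}}

```text
time: 38.75
eef_pos: [0.579, -0.2833, 0.1013]
orientation: [0.996, -0.084, 0.001, 0.0]
wrist_force: [0.3, -0.7, 0.3]
gripper_width: 0.0856
gripper_force: 0.0
```

{"op": "servo_tool", "data": {
  "increments": [0,0,0,0,0,0,0,0,0,0,0,0,0,0,0,0,0,0,0,0,0,0,0,0,0,0,0,0,0,0,0,0],
  "fingers": 0.3,
  "force": 40
}}

```text
time: 39.55
eef_pos: [0.5787, -0.2833, 0.1007]
orientation: [0.996, -0.084, 0.0, 0.0]
wrist_force: [0.0, 2.0, 6.9]
gripper_width: 0.043
gripper_force: 40.2
```

{"op": "servo_tool", "data": {
  "increments": [0,0,-0.1,0,0,0,-0.3,0,0,0,-0.6,0,0,0,-1.0,0,0,0,-1.5,0,0,0,-2.0,0,0,0,-2.5,0,0,0,-3.0,0,0,0,-3.5,0,0,0,-4.0,0,0,0,-4.2,0,0,0,-4.2,0]
}}

```text
time: 40.75
eef_pos: [0.5786, -0.2834, 0.312]
orientation: [0.996, -0.084, 0.001, 0.001]
wrist_force: [-0.5, 0.1, -1.3]
gripper_width: 0.0426
gripper_force: 40.7
```

```bash
python3 plan.py .5101,.3664,.31
```

```text
at [ 0.5786 -0.2834  0.312 ] w 0.0426 tilt [ 0.003 -0.001 -1.   ] yaw -9.66
.5101,.3664,.31 -> [ -3.53 -12.58   0.02]
```

{"op": "servo_tool", "data": {
  "increments": [-0.04,-0.15,0,0,-0.13,-0.45,0,0,-0.25,-0.9,0,0,-0.42,-1.5,0,0,-0.59,-2.1,0,0,-0.76,-2.7,0,0,-0.93,-3.3,0,0,-1.09,-3.9,0,0,-1.26,-4.5,0,0,-1.43,-5.1,0,0,-1.6,-5.7,0,0,-1.77,-6.3,0,0]
}}

```text
time: 41.95
eef_pos: [0.5427, 0.0444, 0.3092]
orientation: [0.996, -0.084, -0.001, -0.0]
wrist_force: [1.1, 0.5, -1.1]
gripper_width: 0.043
gripper_force: 40.8
```

{"op": "servo_tool", "data": {
  "increments": [-0.17,-0.6,0,0,-0.34,-1.2,0,0,-0.5,-1.8,0,0,-0.67,-2.4,0,0,-0.84,-3.0,0,0,-1.0,-3.6,0,0,-1.18,-4.2,0,0,-1.35,-4.8,0,0,-1.54,-5.5,0,0,-1.7,-6.0,0,0,-1.76,-6.28,0,0,-1.76,-6.28,0,0]
}}

```text
time: 43.15
eef_pos: [0.5089, 0.3679, 0.3092]
orientation: [0.997, -0.083, -0.001, 0.0]
wrist_force: [-0.3, -0.4, -1.2]
gripper_width: 0.0427
gripper_force: 40.8
```

```bash
python3 plan.py .5105,.3664,.2 .5105,.3664,.1
```

```text
at [0.5089 0.3679 0.3092] w 0.0427 tilt [-0.001 -0.001 -1.   ] yaw -9.54
.5105,.3664,.2 -> [0.04 0.02 2.18]
.5105,.3664,.1 -> [0.04 0.02 4.18]
```

{"op": "servo_tool", "data": {
  "increments": [0.04,0.02,0.3,0,0.04,0.02,0.8,0,0.04,0.02,1.3,0,0.04,0.02,1.9,0,0.04,0.02,2.5,0,0.04,0.02,3.0,0,0.04,0.02,3.4,0,0.04,0.02,3.75,0,0.04,0.02,4.0,0,0.04,0.02,4.13,0,0.04,0.02,4.19,0,0.04,0.02,4.19,0]
}}

```text
time: 44.35
eef_pos: [0.5119, 0.3651, 0.1009]
orientation: [0.996, -0.084, 0.0, -0.0]
wrist_force: [0.8, -0.4, -0.6]
gripper_width: 0.0435
gripper_force: 40.8
```

{"op": "servo_tool", "data": {
  "increments": [0,0,0,0,0,0,0,0,0,0,0,0,0,0,0,0,0,0,0,0,0,0,0,0],
  "fingers": 1
}}

```text
time: 44.95
eef_pos: [0.5118, 0.3652, 0.1007]
orientation: [0.996, -0.084, 0.0, -0.0]
wrist_force: [0.4, 0.1, -0.3]
gripper_width: 0.0857
gripper_force: 0.0
```

{"op": "servo_tool", "data": {
  "increments": [0,0,-0.3,0,0,0,-0.8,0,0,0,-1.5,0,0,0,-2.3,0,0,0,-3.1,0,0,0,-3.9,0,0,0,-4.2,0,0,0,-4.2,0,0,0,-4.2,0,0,0,-4.2,0]
}}

```text
time: 45.95
eef_pos: [0.5113, 0.3649, 0.3093]
orientation: [0.996, -0.084, -0.001, 0.001]
wrist_force: [-0.2, -0.0, -0.3]
gripper_width: 0.0856
gripper_force: 0.0
```

```bash
python3 plan.py .489,-.292,.31
python3 - <<'E'
from h import *
s=env.read_state();w=env.grab_frame("wrist");cv2.imwrite("pics/w9.png",w)
c=blob(w,(45,70,40),(85,255,255),(180,100,330,260));print(c[:3],onplane("wrist",c[0],.117,s))
c=blob(w,(168,130,60),(10,255,255),(200,60,400,260));print(c[:3],onplane("wrist",c[0],.118,s))
E
```

```text
at [0.5113 0.3649 0.3093] w 0.0856 tilt [-0.002 -0.001 -1.   ] yaw -9.67
.489,-.292,.31 -> [ 1.77 13.03  0.  ]
(array([254.27012987, 164.23896104]), np.int32(385), array([242, 152,  26,  26])) [[0.51216313 0.36728582 0.117     ]]
(array([285.4269513, 108.5143429]), np.int32(1499), array([262,  85,  48,  48])) [[0.56075167 0.32873559 0.118     ]]
```

The black jar is back, within about 2 mm of where it started. Next is the can.

{"op": "servo_tool", "data": {
  "increments": [0.9,6.5,0,0,1.77,13.03,0,0,1.77,13.03,0,0,1.77,13.03,0,0,1.77,13.03,0,0,1.77,13.03,0,0,1.77,13.03,0,0,1.77,13.03,0,0,1.77,13.03,0,0,1.77,13.03,0,0,1.77,13.03,0,0,1.77,13.03,0,0]
}}

```text
time: 47.2
eef_pos: [0.4909, -0.2365, 0.3098]
orientation: [0.996, -0.084, -0.001, -0.0]
wrist_force: [1.0, -0.4, -0.6]
gripper_width: 0.0852
gripper_force: 0.0
```

{"op": "servo_tool", "data": {
  "increments": [0,0,0,0,0,0,0,0,0,0,0,0]
}}

```text
time: 47.5
eef_pos: [0.4915, -0.2337, 0.3101]
orientation: [0.996, -0.084, -0.001, -0.0]
wrist_force: [0.2, -0.2, -0.7]
gripper_width: 0.0854
gripper_force: 0.0
```

```bash
python3 plan.py .489,-.292,.3 .489,-.292,.1705
```

```text
at [ 0.4915 -0.2337  0.3101] w 0.0854 tilt [-0.001  0.001 -1.   ] yaw -9.63
.489,-.292,.3 -> [0.15 1.16 0.2 ]
.489,-.292,.1705 -> [0.15 1.16 2.79]
```

{"op": "servo_tool", "data": {
  "increments": [0.1,0.7,0,0,0.15,1.16,0,0,0.15,1.16,0.3,0,0.15,1.16,0.8,0,0.15,1.16,1.3,0,0.15,1.16,1.8,0,0.15,1.16,2.2,0,0.15,1.16,2.5,0,0.15,1.16,2.7,0,0.15,1.16,2.79,0,0.15,1.16,2.79,0,0.15,1.16,2.79,0]
}}

```text
time: 48.7
eef_pos: [0.4896, -0.2929, 0.1718]
orientation: [0.996, -0.084, 0.0, 0.0]
wrist_force: [-0.6, 0.1, 0.6]
gripper_width: 0.0851
gripper_force: 0.0
```

{"op": "servo_tool", "data": {
  "increments": [0,0,0,0,0,0,0,0,0,0,0,0,0,0,0,0,0,0,0,0,0,0,0,0,0,0,0,0,0,0,0,0],
  "fingers": 0.3,
  "force": 60
}}

```text
time: 49.5
eef_pos: [0.4896, -0.2931, 0.1718]
orientation: [0.996, -0.084, 0.001, 0.0]
wrist_force: [-0.5, 0.7, 6.1]
gripper_width: 0.0381
gripper_force: 61.1
```

{"op": "servo_tool", "data": {
  "increments": [0,0,-0.1,0,0,0,-0.3,0,0,0,-0.6,0,0,0,-0.9,0,0,0,-1.2,0,0,0,-1.6,0,0,0,-2.0,0,0,0,-2.4,0,0,0,-2.7,0,0,0,-2.8,0,0,0,-2.8,0,0,0,-2.8,0]
}}

```text
time: 50.7
eef_pos: [0.489, -0.2927, 0.3104]
orientation: [0.996, -0.084, -0.001, -0.0]
wrist_force: [-0.4, 0.4, -2.6]
gripper_width: 0.0381
gripper_force: 60.6
```

```bash
python3 plan.py .508,.2983,.31
```

```text
at [ 0.489  -0.2927  0.3104] w 0.0381 tilt [-0.001  0.001 -1.   ] yaw -9.67
.508,.2983,.31 -> [ -1.61 -11.72   0.02]
```

{"op": "servo_tool", "data": {
  "increments": [-0.02,-0.15,0,0,-0.06,-0.45,0,0,-0.12,-0.9,0,0,-0.2,-1.5,0,0,-0.29,-2.1,0,0,-0.37,-2.7,0,0,-0.45,-3.3,0,0,-0.54,-3.9,0,0,-0.62,-4.5,0,0,-0.7,-5.1,0,0,-0.78,-5.7,0,0,-0.87,-6.3,0,0]
}}

```text
time: 51.9
eef_pos: [0.4985, 0.0271, 0.3109]
orientation: [0.996, -0.084, -0.0, -0.0]
wrist_force: [0.5, 0.5, -1.7]
gripper_width: 0.038
gripper_force: 60.7
```

{"op": "servo_tool", "data": {
  "increments": [-0.08,-0.6,0,0,-0.17,-1.2,0,0,-0.25,-1.8,0,0,-0.33,-2.4,0,0,-0.41,-3.0,0,0,-0.5,-3.6,0,0,-0.58,-4.2,0,0,-0.66,-4.7,0,0,-0.71,-5.1,0,0,-0.74,-5.3,0,0,-0.74,-5.42,0,0,-0.74,-5.42,0,0]
}}

```text
time: 53.1
eef_pos: [0.508, 0.2985, 0.3109]
orientation: [0.996, -0.084, -0.0, 0.0]
wrist_force: [0.4, 0.5, -1.7]
gripper_width: 0.0379
gripper_force: 60.8
```

```bash
python3 plan.py .508,.2983,.171
```

```text
at [0.508  0.2985 0.3109] w 0.0379 tilt [-0. -0. -1.] yaw -9.64
.508,.2983,.171 -> [0.  0.  2.8]
```

{"op": "servo_tool", "data": {
  "increments": [0,0,0.2,0,0,0,0.6,0,0,0,1.0,0,0,0,1.4,0,0,0,1.8,0,0,0,2.2,0,0,0,2.5,0,0,0,2.66,0,0,0,2.75,0,0,0,2.79,0,0,0,2.8,0,0,0,2.8,0]
}}

```text
time: 54.3
eef_pos: [0.5085, 0.2983, 0.1717]
orientation: [0.996, -0.084, 0.0, -0.0]
wrist_force: [0.0, 1.5, -2.2]
gripper_width: 0.0383
gripper_force: 60.8
```

{"op": "servo_tool", "data": {
  "increments": [0,0,0,0,0,0,0,0,0,0,0,0,0,0,0,0,0,0,0,0,0,0,0,0],
  "fingers": 1
}}

```text
time: 54.9
eef_pos: [0.5083, 0.2982, 0.1712]
orientation: [0.996, -0.084, 0.0, -0.0]
wrist_force: [0.5, 0.2, -0.7]
gripper_width: 0.0852
gripper_force: 0.0
```

{"op": "servo_tool", "data": {
  "increments": [0,0,-0.3,0,0,0,-0.8,0,0,0,-1.5,0,0,0,-2.3,0,0,0,-3.1,0,0,0,-3.9,0,0.9,-0.6,-4.2,0,0.9,-0.6,-4.2,0,0.9,-0.6,-4.2,0,0.9,-0.6,-4.2,0,0.9,-0.6,-4.2,0]
}}

```text
time: 56.0
eef_pos: [0.5569, 0.32, 0.3807]
orientation: [0.996, -0.084, -0.0, 0.0]
wrist_force: [0.3, 0.6, 0.3]
gripper_width: 0.0853
gripper_force: 0.0
```

```bash
python3 plan.py
python3 - <<'E'
from h import *
s=env.read_state();w=env.grab_frame("wrist");cv2.imwrite("pics/w10.png",w)
c=blob(w,(45,70,40),(85,255,255),(180,150,290,250));print(c[:3],onplane("wrist",c[0],.117,s))
for bx in((260,165,330,245),(220,110,285,180)):
    c=blob(w,(168,130,60),(10,255,255),bx);(x,y),rr=cv2.minEnclosingCircle(c[3]);print(c[:3],x,y,rr,onplane("wrist",[[x,y]],.196 if bx[0]==260 else .118,s))
c=blob(w,(5,60,60),(28,255,255),(420,90,505,180));print("coaster",c[:3])
E
```

```text
at [0.5569 0.32   0.3807] w 0.0853 tilt [-0.001 -0.    -1.   ] yaw -9.66
(array([225.84388186, 193.28691983]), np.int32(237), array([216, 184,  21,  20])) [[0.51194407 0.36724564 0.117     ]]
(array([282.46094354, 201.47177108]), np.int32(1293), array([264, 180,  39,  43])) 282.5 201.1666717529297 21.313886642456055 [[0.51711838 0.30055589 0.196     ]]
(array([249.81798942, 149.64126984]), np.int32(945), array([232, 131,  37,  39])) 250.5660400390625 149.6981201171875 19.471813201904297 [[0.56126052 0.32695095 0.118     ]]
coaster (array([455.24378618, 135.26659857]), np.int32(2937), array([420, 102,  74,  66]))
```

Measured the same way as at the start, the can and the black jar are each within about 2 mm of where they began, and the red jar is centred on its pad. I'll hand the job in.

```bash
python3 -c "
from cell import env
print(env.job_done())"
```

```text
the job is handed in; nothing more can be done
None
```

The job is handed in with no verdict returned: by my measurements the dropper stands about 6 mm from the coaster's centre, the red jar is on the back pad, and the can and black jar are within about 2 mm of where they started, at 56 s of robot time, but I viewed 16 pictures against the limit of 14.

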